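Load the tube mixer and start it

ROBOT

A 7-joint arm with a two-finger parallel gripper is mounted at the origin on the work surface. World frame = base frame: x ahead of the robot, y to its left, z up, the work surface at z = 0. Lengths are in m, angles in rad, forces in N, time in s.
With the tool pointing down it reaches from about 0.425 to 0.95 m from the base axis. Payload 4.7 kg.
Tool frame: the origin (TCP) lies on the centre line of the jaws, within the pads' length; the fingertips stand robot.nose_length ahead of it and the grasp point (between the pads) lies 8 mm behind it (robot.nose_length is the distance from the TCP to the fingertips, in m); z points along the fingers, x is the direction in which the jaws open and shut, and the axes are right-handed (so a half turn about z gives the same grasp; the last joint's range is limited). The gripper opens to 85 mm and grips with 20 to 120 N. Pads are 22 mm wide; open, the fingers measure 114 mm over their backs; the gripper's body (76 mm by 85 mm) begins 54 mm behind the grasp point. The pads swing forward as they close: fully open they stand 13 mm farther back than shut.
Start: joints at [1.165, 0.469, -0.049, 1.532, 0.024, 1.141, -0.082], TCP at [0.248, -0.628, 0.242] pointing down, gripper open.
Joint ranges: [-2.59, 2.59], [-0.33, 1.99], [-1.39, 1.29], [0.1, 2.45], [-1.04, 4.18], [0.21, 1.99], [-2.66, 2.66]. Speed limits (rad/s): [2.57, 2.57, 3.14, 3.14, 3.14, 3.14, 3.14].

INTERFACE

Orientations are given as [roll, pitch, yaw] about the fixed x, y, z axes, in that order (R = Rz(yaw) Ry(pitch) Rx(roll)).
In Python, from plant import robot gives the robot as it stands. Calls block until the motion is done:
- robot.goto(position, orientation): joint-space move of the TCP to a pose.
- robot.move_straight(position, vel=0.15, attitude=None, contact_N=None): straight line of the TCP; attitude=None keeps the orientation; vel is the mean speed in m/s. With contact_N (N) it stops when the force on the tool has changed by that much, and returns True; else False.
- robot.move_joints(angles): joint-space move.
- robot.grip(opening, strength=None): opening from 0.0 (shut) to 1.0 (fully open); strength is the grip in N (None keeps the last); returns when the fingers have stopped.
- robot.sleep(seconds).
- robot.inverse_kinematics(position, orientation): joint angles nearest the present ones, or None.
- robot.sense(): the state.
- robot.grab_frame(name): name is "scene" or "side" or "wrist"; returns a dict with "image" (400x640x3 uint8, red, green, blue), "range_z" (400x640 float32, m along the optical axis (not along the pixel's ray), 0 where there is no reading), "fx", "fy", "cx", "cy" (pixels), "R" (3x3) and "t" (3): a world point X has camera coordinates R X + t. Camera axes: x right, y down, z forward; pixel columns grow to the right and rows downward; lengths in m; the calibration is good to about 2 mm. A picture is of the moment at which its call begins.
A pose or a line that the arm cannot do raises robot.IKError and nothing moves.
- robot.close_job(): hands the job in, once; it reports no verdict.
The state is a dict: "t": time; "joint_pos": joint angles; "joint_velocities": joint speeds; "effort": joint torques, N m; "tcp_pos": TCP position; "tcp_rot": TCP orientation; "wrist_force": force on the tool from outside, world axes, zero at the start; "torque": the same for the moment, N m; "opening": opening from 0.0 (shut) to 1.0 (fully open).
Only numpy, scipy, OpenCV 4.12 (cv2) and the standard library are available. Lean on these libraries where they do the work, as an engineer would, in place of code of your own. Each camera call takes 0.05 s, during which the arm holds its last target.

TASK

Get the little tube mixer running: lift the yellow guard off its upright shaft and put it in the grey tray, slide every tube disc that is out on the bench down the shaft until they lie flat on one another on the mixer's seat (any order), and then slide the black clamp collar on last, down onto the top disc. Then press the blue, the yellow and the green key fully down, one at a time and in that order; the green one starts the mixer, so never press it before the collar is on. Leave the glass jar, the dish and the brush where they are.

Things in the scene. Friction and masses are not known exactly. Their poses are not given: they have to be found in the camera images.
- seat (a point): on the mixer, a white box-shaped case 150 x 130 mm and 54 mm high: the centre of the top of its raised round steel seat (44 mm wide, 6 mm high), 60 mm above the bench, at the foot of the upright steel shaft. z points up along the shaft, which is fixed to the seat, 16 mm in diameter and 64 mm long, with a tapered tip
- shaft_top (a point): the tip of that shaft, 64 mm above the seat; the shaft tapers from 16 to 10 mm diameter over its last 7 mm
- guard: yellow shaft guard: a loose plastic cap, 32 mm outside diameter, 72 mm high, closed at the top and open below (bore 21 mm, 66 mm deep), standing over the shaft on the seat at the start. Origin: centre of its lower end, z up its axis; 40 g
- guard_mid (a point): the middle of the guard, on its axis, 36 mm above its lower end
- tray_in (a point): grey open tray 110 x 110 mm, walls 4 mm thick, 25 mm high: the centre of its inner floor, 4 mm above the bench; x and y along its sides
- disc_red: red tube disc: a loose flat plastic ring, 56 mm outside diameter, 19 mm bore, 12 mm thick, with eight small dark wells on its upper face, lying flat on the bench. Origin: centre of its underside, z up its axis; about 60 g. Two to four of the four discs are present
- disc_blue: blue tube disc: a loose flat plastic ring, 56 mm outside diameter, 19 mm bore, 12 mm thick, with eight small dark wells on its upper face, lying flat on the bench. Origin: centre of its underside, z up its axis; about 60 g. Two to four of the four discs are present
- disc_green: green tube disc: a loose flat plastic ring, 56 mm outside diameter, 19 mm bore, 12 mm thick, with eight small dark wells on its upper face, lying flat on the bench. Origin: centre of its underside, z up its axis; about 60 g. Two to four of the four discs are present
- disc_white: white tube disc: a loose flat plastic ring, 56 mm outside diameter, 19 mm bore, 12 mm thick, with eight small dark wells on its upper face, lying flat on the bench. Origin: centre of its underside, z up its axis; about 60 g. Two to four of the four discs are present
- collar: black clamp collar with orange marks on its side: a loose plastic ring, 34 mm outside diameter, 19 mm bore, 14 mm high, lying flat on the bench. Origin: centre of its underside, z up its axis; about 50 g
- key_blue_top (a point): centre of the top of the round blue key (24 mm diameter), on a flat grey console 35 mm high (80 x 160 mm); three keys stand on it in a row 50 mm apart, their order varies; the key's top is 57 mm above the bench when up
- key_yellow_top (a point): centre of the top of the round yellow key (24 mm diameter), on a flat grey console 35 mm high (80 x 160 mm); three keys stand on it in a row 50 mm apart, their order varies; the key's top is 57 mm above the bench when up
- key_green_top (a point): centre of the top of the round green key (24 mm diameter), on a flat grey console 35 mm high (80 x 160 mm); three keys stand on it in a row 50 mm apart, their order varies; the key's top is 57 mm above the bench when up
- key_blue (a joint): travel of the blue spring key: 0 up, 0.006 m fully down (takes 5 N)
- key_yellow (a joint): travel of the yellow spring key: 0 up, 0.006 m fully down (takes 5 N)
- key_green (a joint): travel of the green spring key: 0 up, 0.006 m fully down (takes 5 N)
- jar: bystander: closed glass jar, 60 mm wide, 85 mm high; origin at the centre of its underside
- dish: bystander: clear plastic dish, 88 mm wide, 15 mm high; origin at the centre of its underside
- brush: bystander: brush with a wooden handle, 170 mm long, lying flat; origin under its middle
Things that resemble listed ones, but are neither listed nor needed, are in the scene too. What is shaped like the disc_red but brown or pink is not meant.

How it is judged:
On the way, in this order (a step that is already met when the one before it is completed fails the run):
1. the guard is off the shaft and in the tray (x of guard_mid in the frame of tray_in between -0.052 and 0.052 m and y of guard_mid in the frame of tray_in between -0.052 and 0.052 m and z of guard_mid in the frame of tray_in below 0.045 m and linear speed of guard below 0.05 m/s), for 0.2 s.
2. every disc that is present lies flat on the shaft (horizontal distance between each of disc_red, disc_blue, disc_green, disc_white and seat below 0.004 m and z of disc_red in the frame of seat between -0.004 and 0.04 m and angle between the z axis of each of disc_red, disc_blue, disc_green, disc_white and the z axis of seat, either way round below 0.08 rad and z of disc_blue in the frame of seat between -0.004 and 0.04 m and z of disc_green in the frame of seat between -0.004 and 0.04 m and z of disc_white in the frame of seat between -0.004 and 0.04 m and linear speed of each of disc_red, disc_blue, disc_green, disc_white below 0.03 m/s), for 0.2 s.
3. the collar is on the shaft, above all the discs (all of step 2 and horizontal distance between collar and seat below 0.004 m and z of collar in the frame of seat between -0.004 and 0.052 m and angle between the z axis of collar and the z axis of seat, either way round below 0.08 rad and z of collar in the frame of disc_red above 0.008 m and z of collar in the frame of disc_blue above 0.008 m and z of collar in the frame of disc_green above 0.008 m and z of collar in the frame of disc_white above 0.008 m and linear speed of collar below 0.03 m/s), for 0.2 s.
4. the blue key is pressed fully down, alone (value of joint key_blue above 0.004 m and not (value of joint key_yellow above 0.004 m) and not (value of joint key_green above 0.004 m)), for 0.05 s.
5. the yellow key is pressed fully down, alone (value of joint key_yellow above 0.004 m and not (value of joint key_blue above 0.004 m) and not (value of joint key_green above 0.004 m)), for 0.05 s.
6. the green key is pressed fully down, alone (value of joint key_green above 0.004 m and not (value of joint key_blue above 0.004 m) and not (value of joint key_yellow above 0.004 m)), for 0.05 s.
At the end, for the whole second after the job is handed in: The guard lies or stands in the tray; every disc present is on the shaft within 4 mm of its axis and within 0.08 rad of level, stacked no higher than four discs from the seat; the collar is on the shaft above them all, likewise centred and level; all keys are up again and everything is at rest (all of step 1 and all of step 3 and value of joint each of key_blue, key_yellow, key_green below 0.003 m); the robot touches nothing.
It fails at once if the green start key is pressed while the collar is not on the shaft (value of joint key_green above 0.004 m and horizontal distance between collar and seat above 0.02 m).
It fails at once if two keys held down at once (value of joint each of key_blue, key_yellow above 0.004 m or value of joint each of key_blue, key_green above 0.004 m or value of joint each of key_yellow, key_green above 0.004 m).
It fails at once if the jar is moved more than 30 mm (distance of jar from where it was at the start of the episode above 0.03 m).
It fails at once if the dish is moved more than 30 mm (distance of dish from where it was at the start of the episode above 0.03 m).
It fails at once if the brush is moved more than 30 mm (distance of brush from where it was at the start of the episode above 0.03 m).
Of disc_red, disc_blue, disc_green, disc_white only 2 to 4 are there at a start; the rules pass over those that are not, and their reading is None.
At some moment in a run one of disc_red, disc_blue, disc_green, disc_white, collar may be knocked a few centimetres aside while the robot is not near it.
Once in a run the grip may slacken for a moment while it holds something.
It also fails if it takes over 210 s, if anything falls off the work surface, if the arm or the gripper's body presses on something with over 40 N, if the wrist force passes 120 N, or if a joint passes its speed limit or range.

## Working session

There is one attempt and no reset: what is moved stays moved. The work goes in short steps, each a Python script; the robot and the scene stay as the last script left them, time stands still between calls to the robot, and variables do not carry over. Pictures are saved under pics/ and viewed, and the job is handed in when it is done.

```bash
ls; mkdir -p pics
cat > h.py <<'E'
import numpy as np, cv2
from plant import robot
def snap(name, fn):
    f=robot.grab_frame(name)
    cv2.imwrite('pics/'+fn+'.png', f['image'][:,:,::-1])
    np.savez('pics/'+fn+'.npz', **{k:np.array(v) for k,v in f.items()})
    return f
def load(fn): return dict(np.load('pics/'+fn+'.npz'))
def cloud(f):
    z=f['range_z'].astype(float); v,u=np.mgrid[0:400,0:640]
    c=np.stack([(u-f['cx'])/f['fx']*z,(v-f['cy'])/f['fy']*z,z],-1)
    return (c-f['t'])@f['R']
def ray(f,u,v,h):
    d=np.array([(u-f['cx'])/f['fx'],(v-f['cy'])/f['fy'],1.])@f['R']
    o=-f['R'].T@f['t']; return o+d*(h-o[2])/d[2]
def crop(fn,x0,y0,x1,y1,s,out):
    im=cv2.imread('pics/'+fn+'.png')[y0:y1,x0:x1]
    cv2.imwrite('pics/'+out+'.png',cv2.resize(im,None,fx=s,fy=s,interpolation=cv2.INTER_CUBIC))
E
python3 - <<'E'
from h import *
for n in('scene','side','wrist'):
    f=snap(n,n+'0'); print(n,f['fx'],-f['R'].T@f['t'],f['R'][2])
print(robot.nose_length, robot.sense()['t'])
E
```

```text
pics
scene 429.2886140752126 [1.19489413 0.24616196 0.93072483] [-0.56006998 -0.2731705  -0.7821122 ]
side 442.3235940856641 [ 0.24319481 -0.97670742  0.75028066] [ 0.29695876  0.79748705 -0.5251951 ]
wrist 323.7121544906787 [ 0.31998694 -0.598667    0.37386705] [-0.28312263 -0.11077981 -0.95266437]
0.011 0.15
```

View pics/scene0.png

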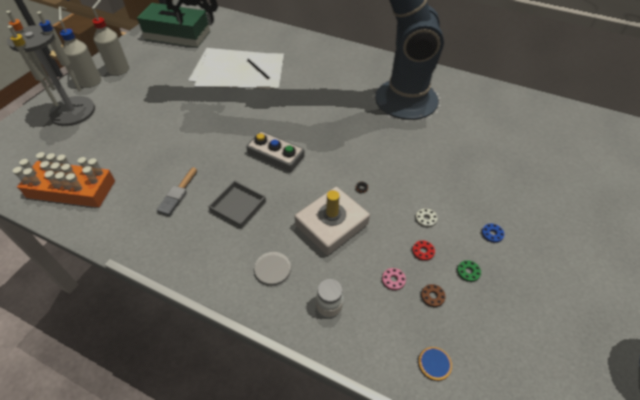

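View pics/side0.png

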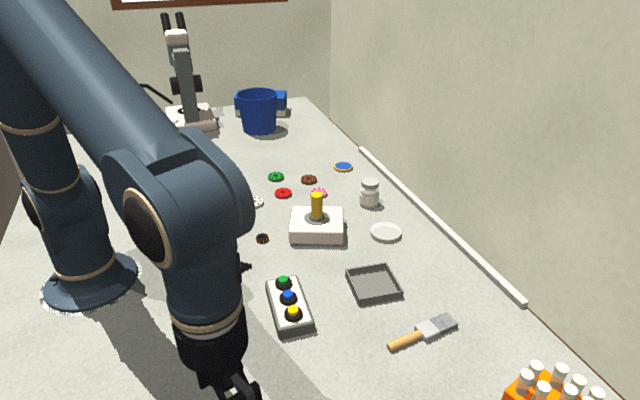

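View pics/wrist0.png

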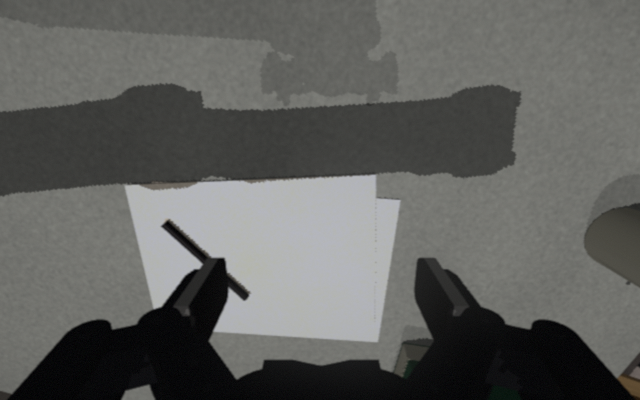

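The scene view shows the mixer with its guard (332,205), the tray (238,204), the console (275,150) and the collar (361,187). The four discs are white (427,217), red (423,250), blue (493,233) and green (468,270). Pink (394,278) and brown (433,295) are the excluded colours, and the blue-orange coaster (435,363) has no bore. I'll confirm in a crop and measure.

Run:
```python
from h import *
crop('scene0',340,165,530,315,4,'c0'); crop('scene0',190,120,390,270,4,'c1')
f=load('scene0')
for n,u,v,h in [('white',427,217,.012),('red',423,250,.012),('blue',493,233,.012),('green',468.5,270,.012),('collar',361.5,187,.014),('guardtop',332.5,193,.132),('tray',238,205,.0),('pink',394,278,.012),('brown',433,295,.012),('dish',272,268,.015),('jar',330,287,.085)]:
    print(n,ray(f,u,v,h).round(4))
P=cloud(f)
print(P[250,423],P[217,435],P[193,332])
```

```text
white [0.4615 0.2132 0.012 ]
red [0.565  0.2345 0.012 ]
blue [0.436  0.3811 0.012 ]
green [0.5711 0.3505 0.012 ]
collar [0.4431 0.018  0.014 ]
guardtop [ 0.5882 -0.0081  0.132 ]
tray [ 0.6409 -0.2651  0.    ]
pink [0.6711 0.1958 0.012 ]
brown [0.6729 0.2923 0.012 ]
dish [ 0.7772 -0.0783  0.015 ]
jar [0.7944 0.0827 0.085 ]
[0.55858076 0.23438764 0.00266921] [0.45062446 0.23222035 0.01013312] [ 0.58982679 -0.00874174  0.1334376 ]
```

View pics/c0.png

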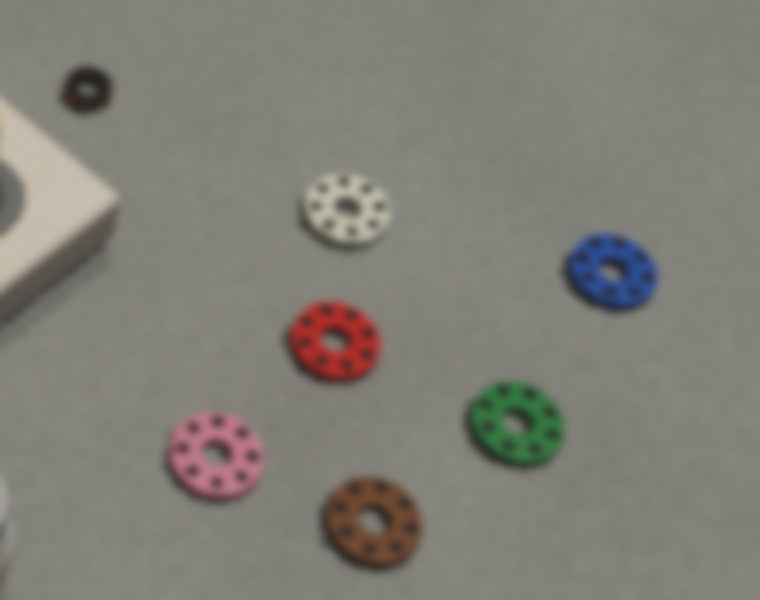

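View pics/c1.png

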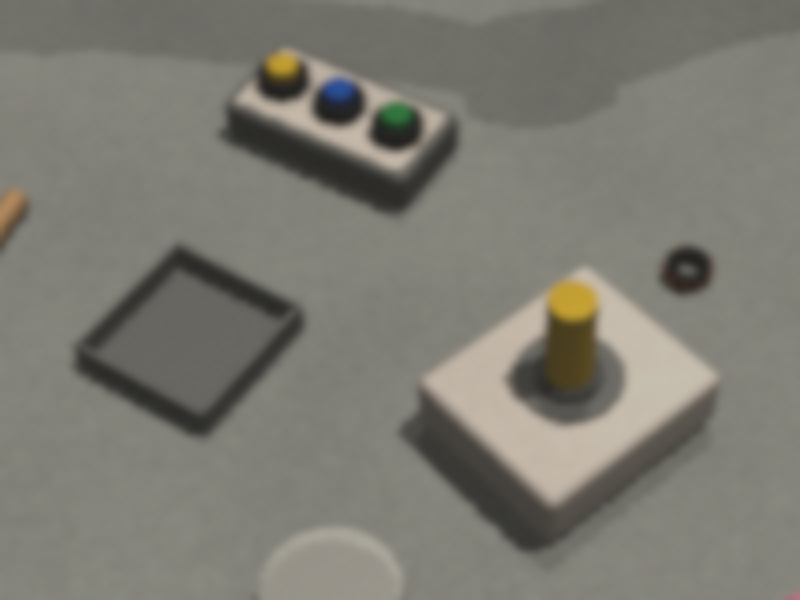

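The crop confirms four discs to use: white, red, blue and green, each with a bore and eight wells. Pink and brown are excluded. In the second crop the keys run yellow (261,136), blue (275,143), green (290,149). Guard first: I'll look from above the mixer with the wrist camera.

Run:
```python
from h import *
f=load('scene0')
for n,u,v in [('y',260.75,136.3),('b',274.75,142.75),('g',289.5,148.75)]: print(n,ray(f,u,v,.057).round(4))
for n,u,v in [('tL',190+79/4,120+350/4),('tT',190+180/4,120+246/4),('tR',190+302/4,120+312/4),('tB',190+203/4,120+425/4)]: print(n,ray(f,u,v,.025).round(4))
for n,u,v in [('mL',190+420/4,120+383/4),('mT',190+585/4,120+268/4),('mR',190+718/4,120+378/4),('mB',190+552/4,120+505/4)]: print(n,ray(f,u,v,.054).round(4))
s=robot.sense(); print(s['tcp_rot'])
robot.goto([.52,-.02,.30],[np.pi,0,0]); s=robot.sense(); print(s['t'],s['tcp_rot'],s['joint_pos'])
f=snap('wrist','w1'); print(-f['R'].T@f['t'],f['R'])
```

```text
y [ 0.4279 -0.3126  0.057 ]
b [ 0.4334 -0.2622  0.057 ]
g [ 0.4362 -0.2119  0.057 ]
tL [ 0.6959 -0.3142  0.025 ]
tT [ 0.5891 -0.3039  0.025 ]
tR [ 0.6027 -0.1976  0.025 ]
tB [ 0.7112 -0.2075  0.025 ]
mL [ 0.6386 -0.087   0.054 ]
mT [ 0.5057 -0.0327  0.054 ]
mR [0.5518 0.0811 0.054 ]
mB [0.6841 0.0268 0.054 ]
[ 3.14155092e+00  1.50502905e-03 -1.19404725e+00]
2.525 [ 3.14136037e+00  3.89560726e-04 -2.48307902e-03] [ 0.54013303  0.23149828 -0.68388097  1.79067375  0.1579462   1.17509232
 -0.19440412]
[0.51975138 0.05647498 0.43224305] [[ 9.99997373e-01 -2.27058336e-03 -3.12837763e-04]
 [-2.06747578e-03 -9.52502669e-01  3.04523220e-01]
 [-9.89424159e-04 -3.04521773e-01 -9.52504861e-01]]
```

View pics/w1.png

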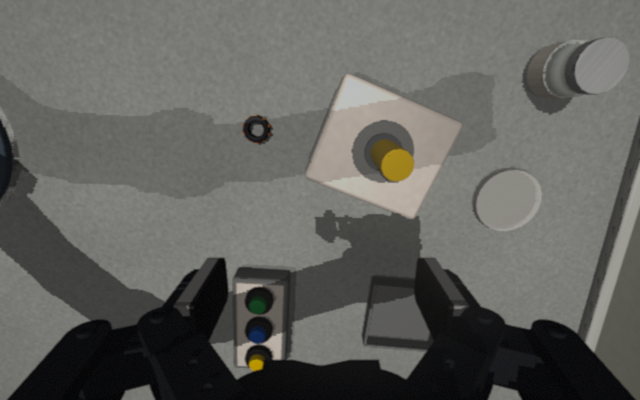

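The wrist view shows the guard top at (397,165), the seat ring around (383,150), the collar at (258,129), and the console and tray at the bottom. Comparing the two cameras' positions.

Run:
```python
from h import *
f=load('w1')
hsv=cv2.cvtColor(f['image'],cv2.COLOR_RGB2HSV)
print('guard',ray(f,397,165,.132),ray(f,397,165.,.132)); print('collar',ray(f,258,128.5,.014)); 
print('case corners',[ray(f,u,v,.054)[:2].round(4) for u,v in [(348,73),(462,125),(415,218),(306,175)]], np.mean([ray(f,u,v,.054)[:2] for u,v in [(348,73),(462,125),(415,218),(306,175)]],0))
P=cloud(f); m=(abs(P[...,2]-.132)<.006); print(m.sum(),P[m].mean(0))
v,u=np.nonzero(m); print(u.min(),u.max(),v.min(),v.max())
for k,(a,b) in {'g':(258,301),'b':(257,330)}.items(): print(k,ray(f,a,b,.057).round(4))
crop('w1',340,110,440,200,7,'c2')
```

```text
guard [ 0.59124624 -0.00663168  0.132     ] [ 0.59124624 -0.00663168  0.132     ]
collar [0.43971253 0.01603639 0.014     ]
case corners [array([0.5493, 0.0792]), array([0.6809, 0.0233]), array([ 0.637 , -0.0905]), array([ 0.5016, -0.035 ])] [ 0.59218955 -0.00573923]
900 [ 0.5902298  -0.0059765   0.13269301]
379 413 148 181
g [ 0.4338 -0.2092  0.057 ]
b [ 0.4295 -0.2566  0.057 ]
```

View pics/c2.png

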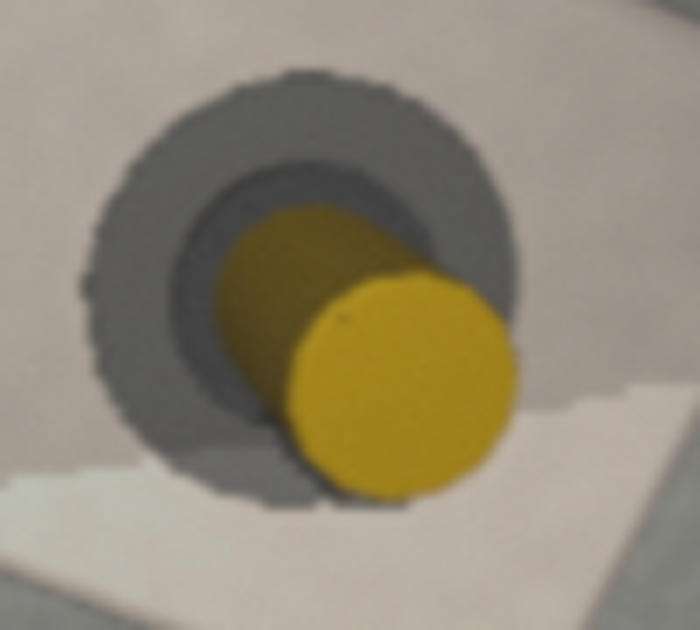

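Run:
```python
from h import *
D=[np.pi,0,0]
robot.grip(.65,60)
robot.goto([.5908,-.0063,.20],D)
print(robot.move_straight([.5908,-.0063,.108],vel=.1,contact_N=8))
robot.grip(0,60); s=robot.sense(); print(s['t'],s['opening'],s['wrist_force'])
robot.move_straight([.5908,-.0063,.21],vel=.1)
robot.move_straight([.65,-.254,.21],vel=.2)
s=robot.sense(); print(s['t'],s['opening'],s['wrist_force'])
snap('wrist','w2');snap('scene','s2')
```

```text
False
4.95 0.3574295400598718 [-0.62414707 -0.65065666  5.07212614]
7.5417 0.35713541033966356 [-0.22554826  0.08313552 -0.80775318]
```

View pics/w2.png

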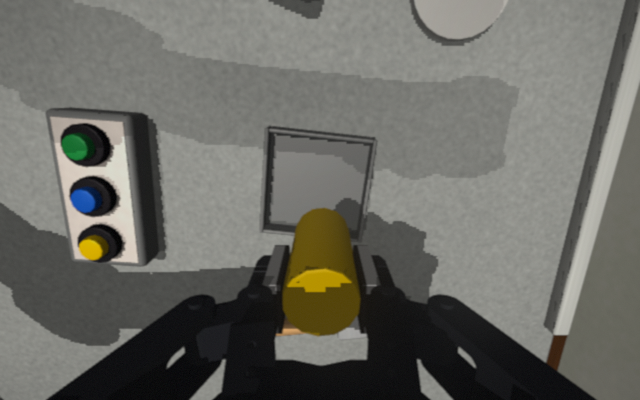

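View pics/s2.png

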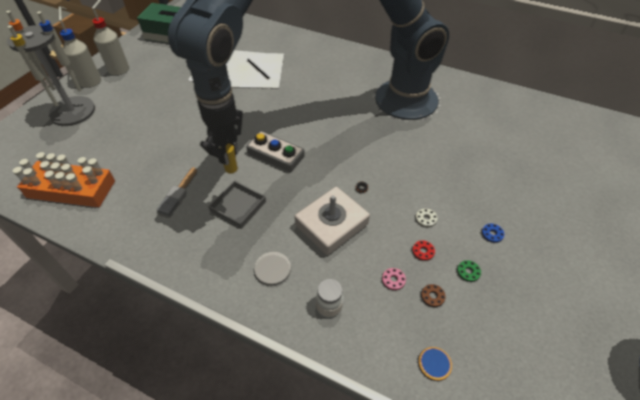

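The guard is held upright over the tray, whose rim corners are (268,127), (376,138), (366,238), (264,232). The shaft is bare in the scene view. Lowering it now.

Run:
```python
from h import *
f=load('w2')
c=np.mean([ray(f,u,v,.025)[:2] for u,v in [(268,127),(376,138),(366,238),(264,232)]],0); print(c)
for k,(a,b) in {'g':(74,147),'b':(85,198),'y':(92,247)}.items(): print(k,ray(f,a,b,.057).round(4))
c=.5*c+.5*np.array([.65,-.256])
robot.move_straight([*c,.12],vel=.15)
print(robot.move_straight([*c,.050],vel=.05,contact_N=4)); print(robot.sense()['tcp_pos'])
robot.grip(.6); 
p=robot.sense()['tcp_pos']
robot.move_straight([*p[:2],.17],vel=.15)
robot.goto([.585,-.1,.27],[np.pi,0,0])
snap('wrist','w3'); print(robot.sense()['t'])
```

```text
[ 0.6471648  -0.26258511]
g [ 0.4317 -0.2183  0.057 ]
b [ 0.4311 -0.2655  0.057 ]
y [ 0.427  -0.3155  0.057 ]
True
[ 0.64841513 -0.25922987  0.05286777]
11.7583
```

View pics/w3.png

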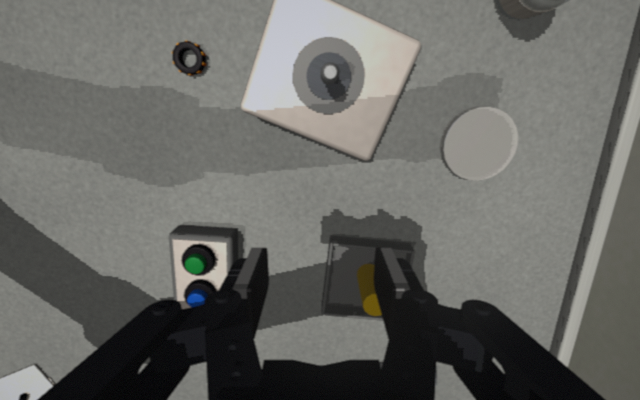

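The guard stands in the tray, with its top at about (372,303). The shaft tip is at (330,72). Next is a view from straight above the shaft. Then I'll take the white disc, centring it by gripping it at two yaws, which also gives the camera bias.

```bash
cat >> h.py <<'E'
def look(x,y,h,fn):
    robot.goto([x,y-.077,h+.2],[np.pi,0,0]); return snap('wrist',fn)
E
python3 - <<'E'
from h import *
look(.5908,-.006,.124,'w4'); crop('w4',270,50,370,140,7,'c4')
look(.460,.214,.012,'w5'); crop('w5',270,50,370,140,7,'c5'); print(robot.sense()['t'])
E
```

```text
13.2833
```

View pics/c4.png

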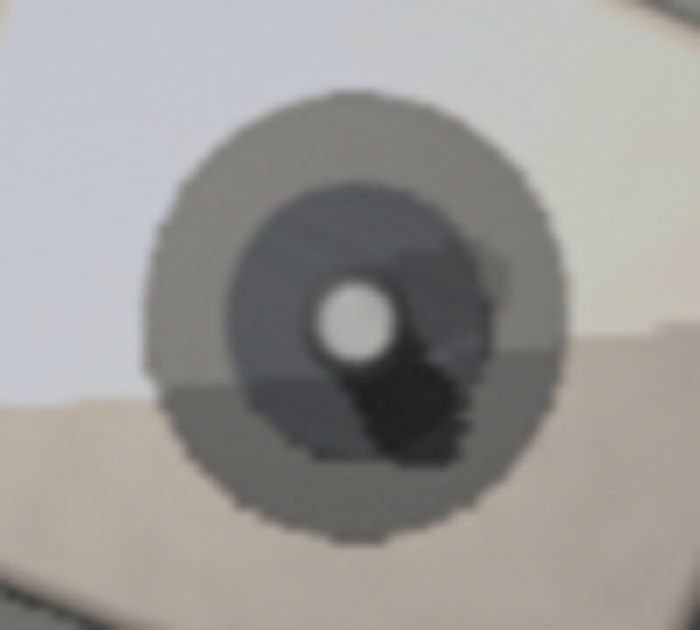

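View pics/c5.png

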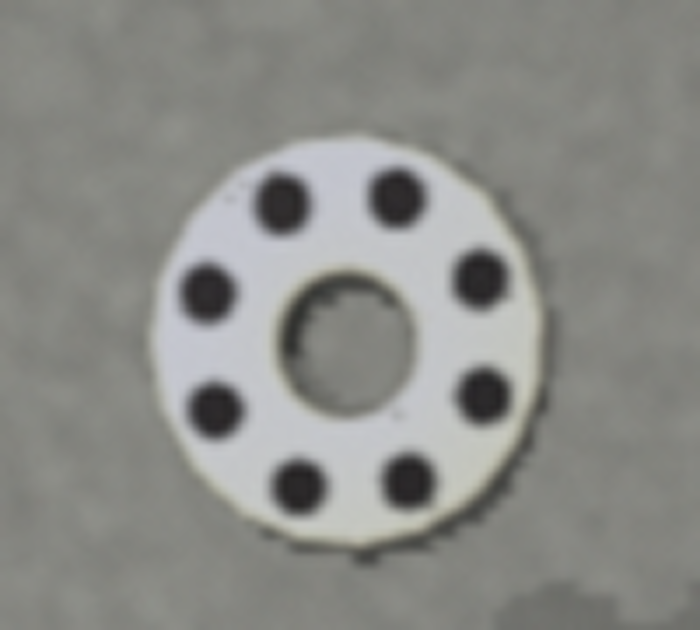

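View pics/w5.png

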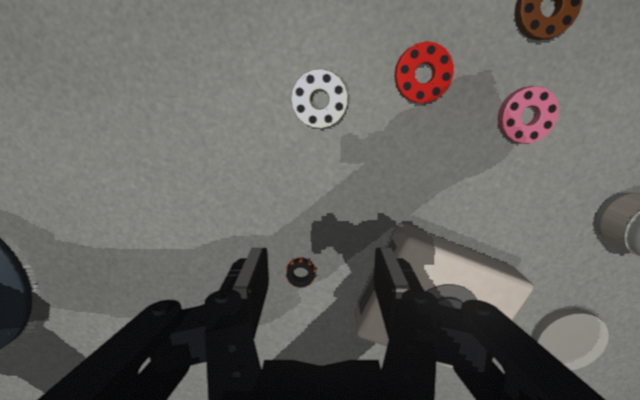

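Shaft tip is at (320.6,95.4) in w4 and the white disc centre at (319.4,98.1) in w5. Now grasping the white disc.

Run:
```python
from h import *
S=ray(load('w4'),320.57,95.43,.124); Dc=ray(load('w5'),319.43,98.14,.012); print(S,Dc)
robot.grip(.78,40)
x,y=Dc[:2]
robot.goto([x,y,.06],[np.pi,0,0])
print(robot.move_straight([x,y,.004],vel=.03,contact_N=4)); z=robot.sense()['tcp_pos'][2]; print('touch z',z)
robot.move_straight([x,y,z+.003],vel=.03)
robot.grip(0,20); s=robot.sense(); print(s['opening'],s['tcp_pos'],s['t'])
robot.grip(.78)
robot.move_straight([x,y,.05],vel=.1)
q=robot.inverse_kinematics([x,y,z+.003],[np.pi,0,np.pi/2]); print(q)
robot.goto([x,y,.05],[np.pi,0,np.pi/2]); robot.move_straight([x,y,z+.003],vel=.05)
robot.grip(0,20); s=robot.sense(); print(s['opening'],s['tcp_pos'],s['tcp_rot'],s['t'])
robot.grip(.78)
robot.move_straight([x,y,.05],vel=.1)
look(x,y,.012,'w6'); crop('w6',270,50,370,140,7,'c6'); print(robot.sense()['t'])
```

```text
[ 0.59140123 -0.00665662  0.124     ] [0.45962125 0.21080026 0.012     ]
True
touch z 0.004331348534259883
0.6530815015384283 [0.45952629 0.21066949 0.00749992] 16.6333
[ 0.2141319   0.77808291 -0.97500461  2.07274011  0.92822528  0.8120761
  0.23160449]
0.6310322250145907 [0.45988109 0.21094352 0.00778424] [ 3.14082537e+00 -1.63274834e-04  1.57069251e+00] 19.925
21.75
```

View pics/c6.png

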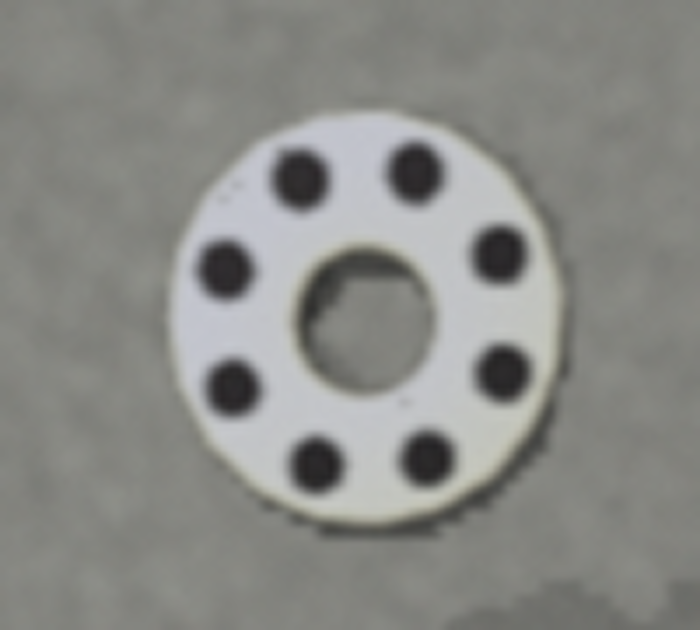

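Run:
```python
from h import *
f=load('w6'); g=f['image'].astype(int).min(2)
m=(g>150).astype(np.uint8); m[:, :270]=0; m[:,375:]=0; m[145:]=0
c=max(cv2.findContours(m,0,1)[0],key=cv2.contourArea); print(cv2.fitEllipse(c))
print(ray(f,321.9,95.0,.012))
(u,v),_,_=cv2.fitEllipse(c); print(ray(f,u,v,.012), robot.sense()['tcp_pos'])
f5=load('w4');g=f5['image'].astype(int)[80:112,305:337].min(2); m=(g>130).astype(np.uint8); c=max(cv2.findContours(m,0,1)[0],key=cv2.contourArea); print(cv2.fitEllipse(c))
```

```text
((321.33868408203125, 94.52796173095703), (54.961891174316406, 57.63050079345703), 179.39849853515625)
[0.45898811 0.21136229 0.012     ]
[0.45843927 0.21179965 0.012     ] [0.45893848 0.13373873 0.21078856]
((15.2694091796875, 15.551772117614746), (8.880993843078613, 9.758896827697754), 156.3717041015625)
```

Camera bias is about (-1.0,+0.8) mm, so the shaft is at about (0.5923,-0.0074). Picking up the white disc and threading it on.

```bash
cat >> h.py <<'E'
SH=np.array([.5923,-.0074]); BIAS=np.array([-.001,.0008]); ZG=.0075
def pick(x,y,yaw=0,two=False):
    o=[np.pi,0,yaw]
    robot.grip(.8,40); robot.goto([x,y,.06],o); 
    if robot.move_straight([x,y,ZG],vel=.08,contact_N=8): print('early contact',robot.sense()['tcp_pos'])
    if two:
        robot.grip(0,20); robot.grip(.8); robot.move_straight([x,y,.045],vel=.12)
        o=[np.pi,0,yaw+np.pi/2]; robot.goto([x,y,.045],o); robot.move_straight([x,y,ZG],vel=.08)
    robot.grip(0,50); s=robot.sense(); print('opening',s['opening'],'z',s['tcp_pos'][2])
    robot.move_straight([x,y,.1],vel=.12)
def thread(n,yaw=0,xy=None,free=.004):
    x,y=SH if xy is None else xy
    o=[np.pi,0,yaw]
    robot.goto([x,y,.175],o); s=robot.sense(); print('held',s['opening'],s['t'])
    zr=ZG+.06+.012*n
    hit=robot.move_straight([x,y,zr+free],vel=.05,contact_N=8); s=robot.sense()
    print('hit',hit,'bottom above rest',s['tcp_pos'][2]-zr,s['wrist_force'].round(1),s['tcp_pos'].round(4),'open',s['opening'])
    return hit
E
python3 - <<'E'
from h import *
pick(.4597,.2108)
thread(0); snap('wrist','w7'); snap('scene','s7'); print(robot.sense()['t'])
E
```

```text
opening 0.6378747643962187 z 0.008594289540994424
held 0.638212753612166 25.7333
hit False bottom above rest 0.0042354823983118545 [-0.2 -0.1 -1.2] [ 0.5925 -0.0074  0.0717] open 0.6384844784113018
28.05
```

View pics/w7.png

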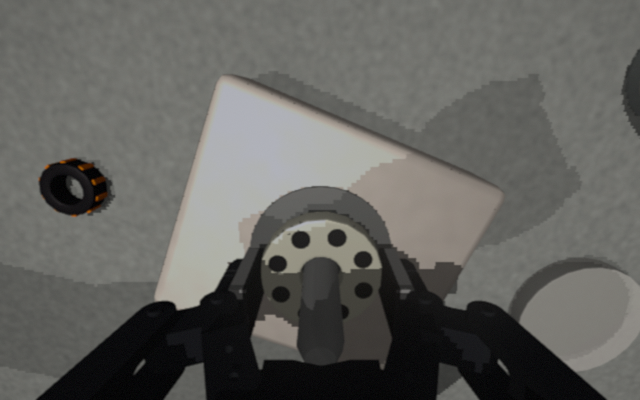

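View pics/s7.png

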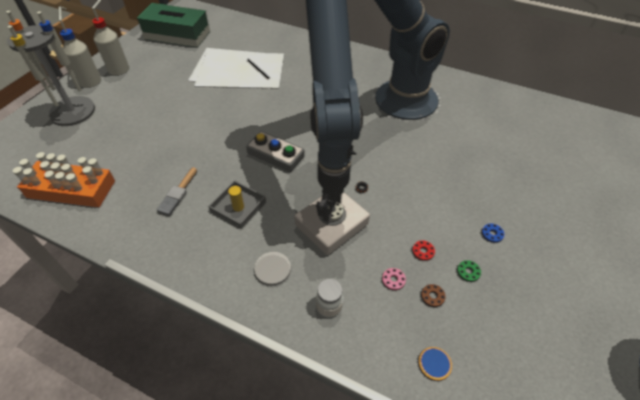

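The white disc is threaded with the shaft through its bore and no contact force. Releasing it, then repeating for red, re-measuring from above with a colour-fitted ellipse.

```bash
cat >> h.py <<'E'
HUE={'red':lambda h:(h<6)|(h>174),'blue':lambda h:(h>100)&(h<130),'green':lambda h:(h>55)&(h<90)}
def find(col,x,y,fn):
    """look from straight above, fit ellipse, return bias-corrected xy"""
    for k in (0,1):
        f=look(x,y,.012,fn)
        hsv=cv2.cvtColor(f['image'],cv2.COLOR_RGB2HSV)
        m=(HUE[col](hsv[...,0])&(hsv[...,1]>110)&(hsv[...,2]>40)).astype(np.uint8)
        m=cv2.morphologyEx(m,cv2.MORPH_CLOSE,np.ones((7,7))); m[240:]=0
        cs=[c for c in cv2.findContours(m,0,1)[0] if cv2.contourArea(c)>900]
        c=min(cs,key=lambda c:np.hypot(*(c.mean((0,1))-[320,95])))
        e=cv2.fitEllipse(cv2.convexHull(c)); p=ray(f,*e[0],.012)[:2]-BIAS
        print(col,'ellipse',np.round(e[0],1),np.round(e[1],1),'xy',p.round(4))
        if np.hypot(p[0]-x,p[1]-y)<.012: break
        x,y=p
    return p
def release(): 
    robot.grip(.8); p=robot.sense()['tcp_pos']; robot.move_straight([*p[:2],.19],vel=.15)
E
python3 - <<'E'
from h import *
release()
look(*SH,.124,'w8')
p=find('red',.563,.233,'w9'); crop('w8',240,50,400,170,5,'c8'); print(robot.sense()['t'])
E
```

```text
red ellipse [318.6  92.6] [56.6 59.5] xy [0.5621 0.2338]
31.0917
```

View pics/c8.png

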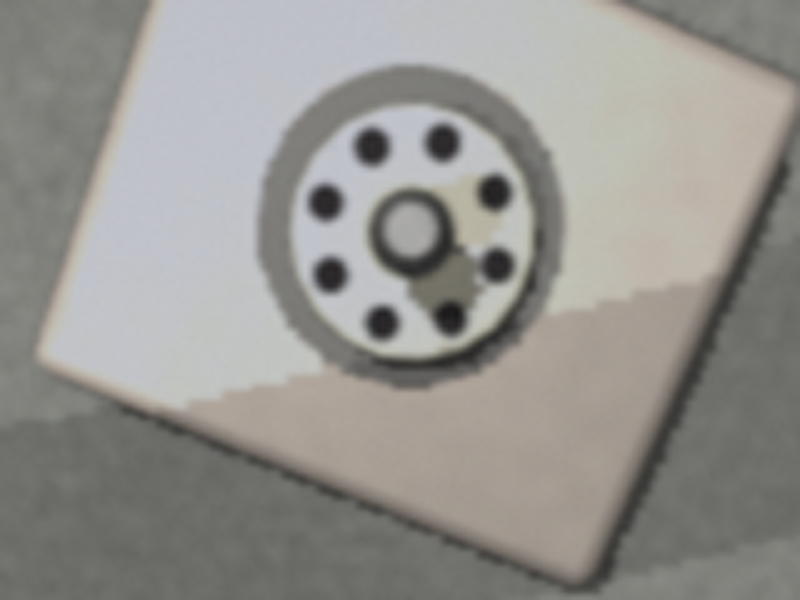

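View pics/w9.png

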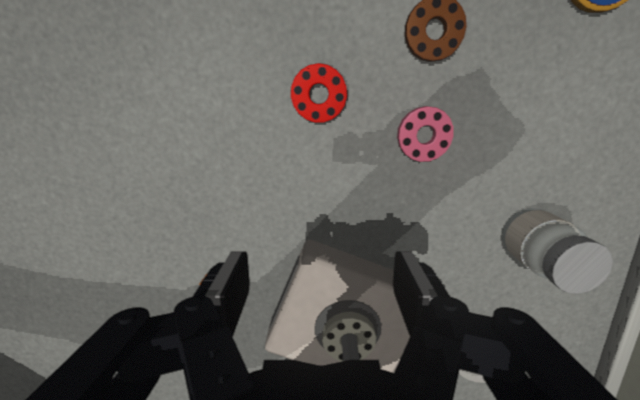

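White lies flat on the seat around the shaft. Red is at (318.6,92.6) with no neighbour within finger reach.

Run:
```python
from h import *
pick(.5621,.2338)
hit=thread(1); 
if not hit:
    release(); find('blue',.434,.380,'w10')
snap('scene','s10'); print(robot.sense()['t'])
```

```text
opening 0.6263144059307582 z 0.008714034392736901
held 0.6284612926225227 35.0333
hit False bottom above rest 0.004291668372977106 [ 0.2  0.2 -0.7] [ 0.5925 -0.0074  0.0838] open 0.6278297912227753
blue ellipse [316.5  94.2] [56.2 59.2] xy [0.4314 0.3794]
39.5833
```

View pics/s10.png

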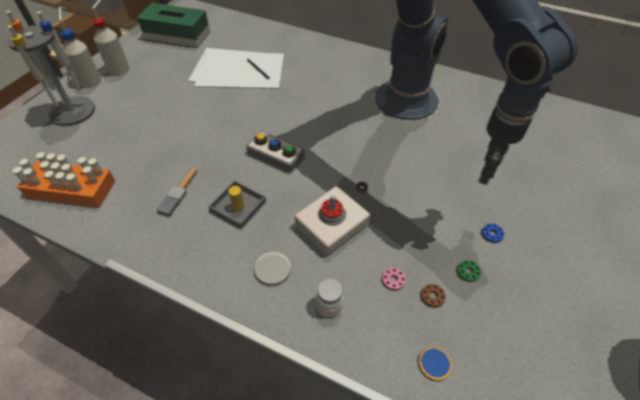

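View pics/w10.png

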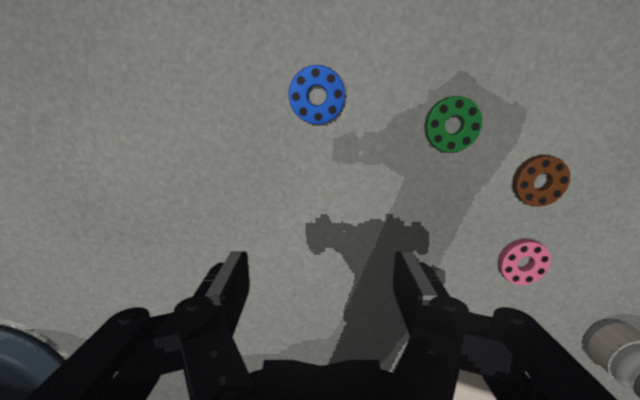

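Red is on the shaft at (332,208) in the scene view. Blue is at (316.5,94.2) and green at (453,124) in the wrist view. Next blue, then green.

Run:
```python
from h import *
pick(.4314,.3794)
hit=thread(2); 
if not hit:
    release(); find('green',.5655,.350,'w11')
snap('scene','s11'); print(robot.sense()['t'])
```

```text
opening 0.6250735334035556 z 0.00862446659949884
held 0.625349438129006 44.0917
hit False bottom above rest 0.004302899810356919 [ 0.7 -0.3  0.3] [ 0.5925 -0.0074  0.0958] open 0.6236235411029083
green ellipse [323.7  91.7] [55.6 59. ] xy [0.5696 0.3505]
48.1083
```

View pics/s11.png

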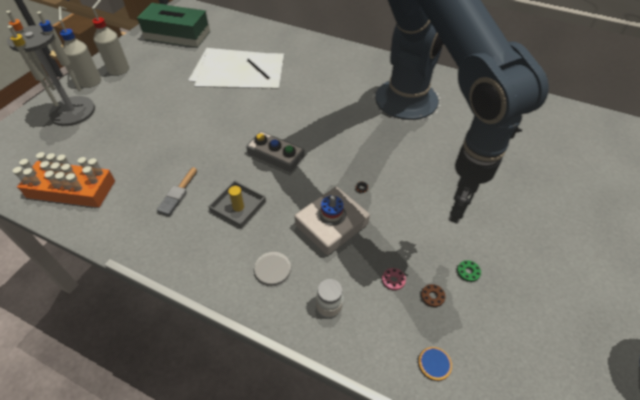

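View pics/w11.png

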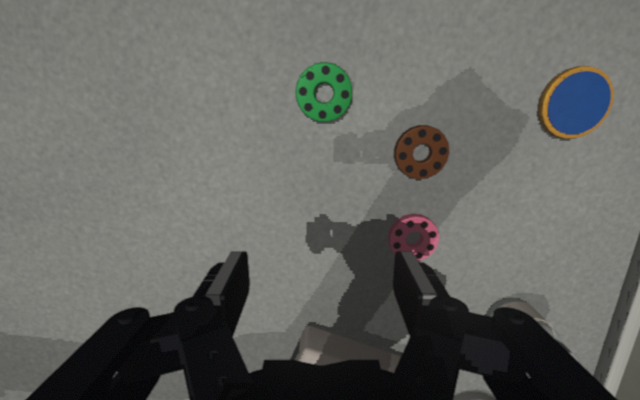

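Blue is on the shaft at (332,205). Green is at (323.7,91.7), 5 cm clear of the brown one. Next green, then a look at the stack and the collar.

Run:
```python
from h import *
pick(.5696,.3505)
hit=thread(3); 
if not hit:
    release(); look(*SH,.12,'w12')
    look(.4405,.0155,.012,'w13')
crop('w12',240,50,400,170,5,'c12');crop('w13',270,50,370,140,7,'c13'); print(robot.sense()['t'])
```

```text
opening 0.6243458382834763 z 0.008728836677128211
held 0.6265119345390759 52.425
hit False bottom above rest 0.00436366988682671 [ 0.6 -0.3 -0.4] [ 0.5925 -0.0074  0.1079] open 0.6234828517803159
56.45
```

View pics/c12.png

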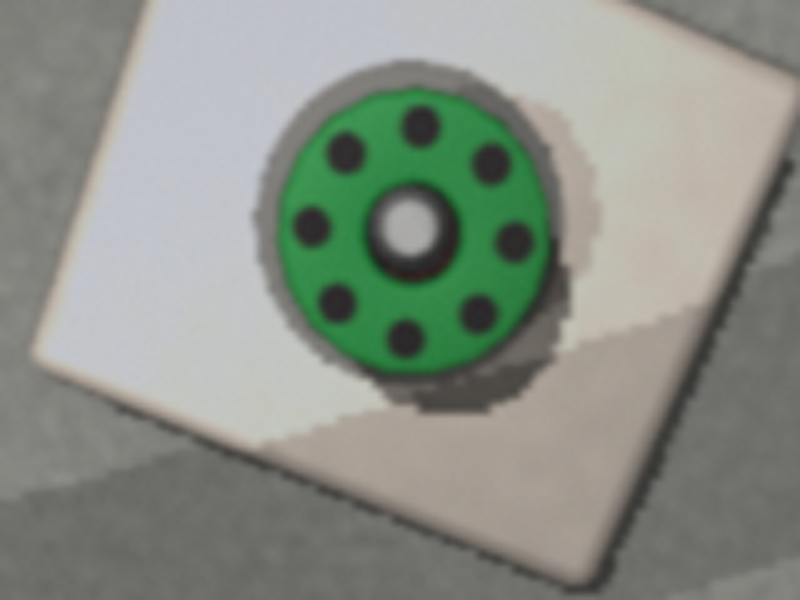

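View pics/c13.png

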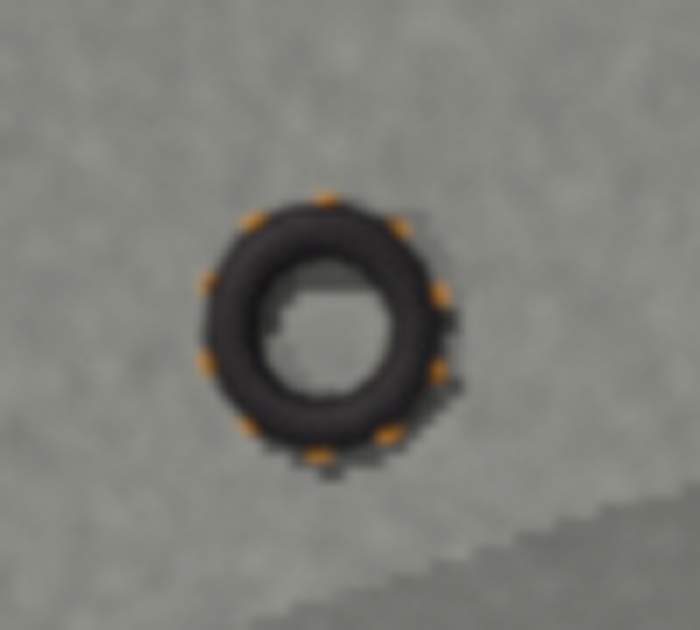

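All four discs are stacked around the shaft with green on top. The collar centre is at (315.9,96.3). Checking the stack height by depth, then picking up the collar.

Run:
```python
from h import *
f=load('w12'); P=cloud(f); hsv=cv2.cvtColor(f['image'],cv2.COLOR_RGB2HSV)
m=HUE['green'](hsv[...,0])&(hsv[...,1]>110); m=cv2.erode(m.astype(np.uint8),np.ones((5,5)))>0; m[200:]=0
p=P[m]; A=np.c_[p[:,:2]-p[:,:2].mean(0),np.ones(len(p))]; c,*_=np.linalg.lstsq(A,p[:,2],rcond=None); print('green top plane',c.round(4))
x,y=ray(load('w13'),315.9,96.3,.014)[:2]-BIAS; print(x,y)
o=[np.pi,0,0]
robot.grip(.5,40); robot.goto([x,y,.06],o)
print(robot.move_straight([x,y,-.002],vel=.03,contact_N=4)); z=robot.sense()['tcp_pos'][2]; print('touch',z)
robot.move_straight([x,y,z+.004],vel=.03); robot.grip(0,40); s=robot.sense(); zg=s['tcp_pos'][2]; print(s['opening'],zg)
robot.move_straight([x,y,.1],vel=.12)
robot.goto([*SH,.185],o); s=robot.sense(); print('held',s['opening'],s['t'])
zr=zg+.108
hit=robot.move_straight([*SH,zr+.002],vel=.04,contact_N=8); s=robot.sense(); print(hit,s['tcp_pos'][2]-zr,s['wrist_force'],s['opening'],s['t'])
snap('wrist','w14'); snap('scene','s14'); crop('scene','s') if 0 else None
```

```text
green top plane [-0.0007  0.0038  0.1095]
0.43778338843194387 0.01464513063336848
True
touch 0.009180940165042194
0.38165900139139886 0.013465905229956547
held 0.38036855402383357 61.225
False 0.0022517010263910647 [ 0.56010414  0.41329834 -0.96358902] 0.38156202922255233 62.9167
```

View pics/w14.png

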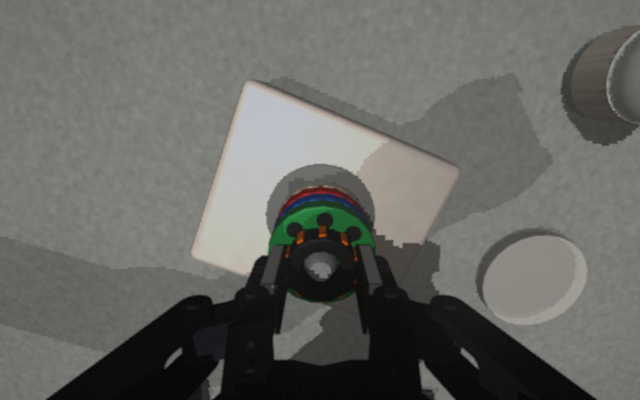

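The shaft tip shows inside the collar bore at (320,265), with the stack level beneath. Releasing, then checking from above and measuring the keys.

Run:
```python
from h import *
robot.grip(.65); p=robot.sense()['tcp_pos']; robot.move_straight([*p[:2],.2],vel=.12)
f=look(*SH,.124,'w15'); crop('w15',240,50,400,170,5,'c15')
snap('side','sd15'); crop('sd15',250,170,380,260,6,'c15b')
look(.432,-.262,.06,'w16'); crop('w16',240,0,400,180,4,'c16'); print(robot.sense()['t'])
```

```text
66.1167
```

View pics/c15.png

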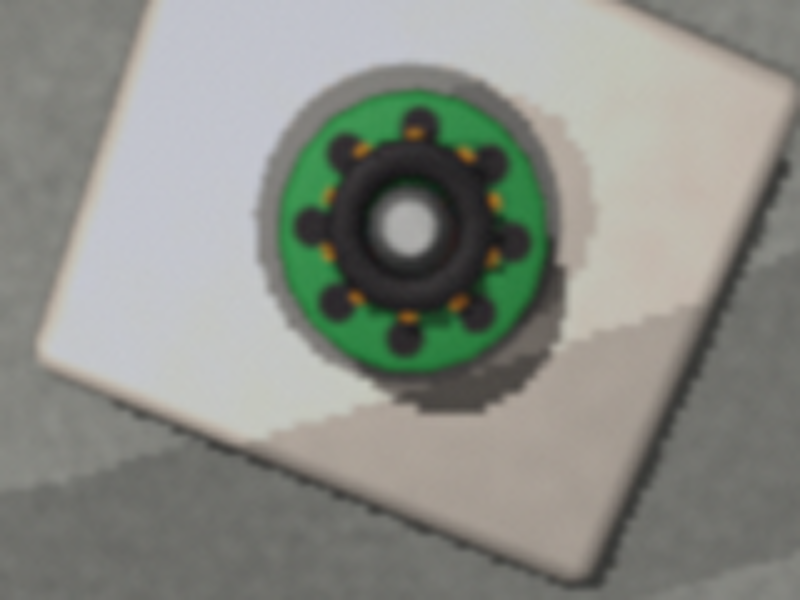

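View pics/c15b.png

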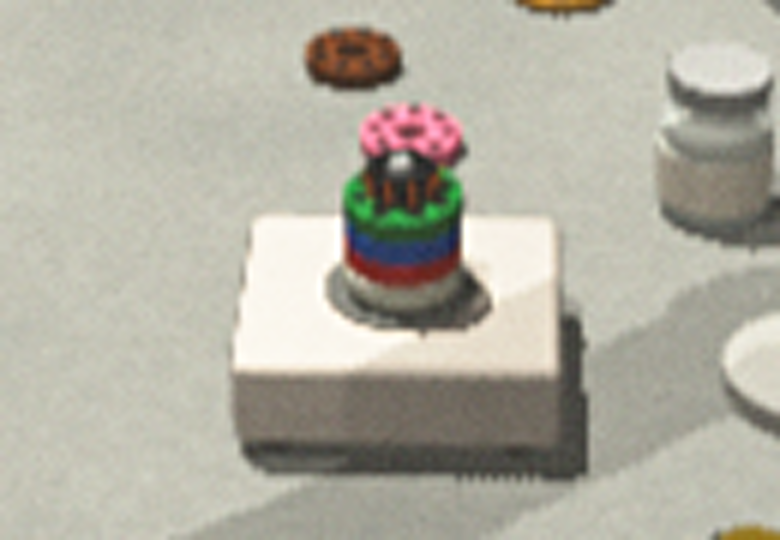

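View pics/c16.png

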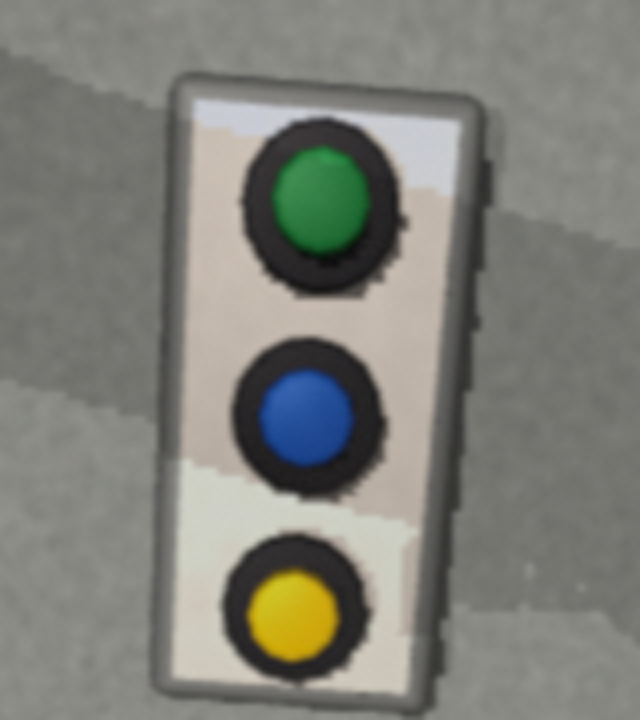

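The stack is flat and level in side view (white, red, blue, green, collar). Key tops in w16: green (320.4,49.9), blue (316.6,104.1), yellow (313.4,153.6). Checking the bezel height before pressing.

Run:
```python
from h import *
f=load('w16');P=cloud(f)
for n,(u,v) in {'green':(320.4,49.9),'blue':(316.6,104.1),'yellow':(313.4,153.6)}.items(): print(n,(ray(f,u,v,.057)[:2]-BIAS).round(4))
print(P[104,296:340,2].round(3)); print(P[80:130,317,2].round(3))
```

```text
green [ 0.4331 -0.2195]
blue [ 0.4295 -0.269 ]
yellow [ 0.4261 -0.3186]
[0.036 0.048 0.048 0.049 0.049 0.05  0.047 0.049 0.056 0.057 0.058 0.059
 0.058 0.057 0.057 0.057 0.057 0.058 0.057 0.058 0.058 0.057 0.058 0.058
 0.057 0.059 0.058 0.058 0.058 0.058 0.058 0.058 0.049 0.048 0.048 0.047
 0.048 0.048 0.047 0.046 0.037 0.037 0.036 0.038]
[0.037 0.036 0.035 0.037 0.049 0.047 0.048 0.048 0.046 0.047 0.048 0.048
 0.055 0.058 0.058 0.056 0.059 0.058 0.058 0.058 0.058 0.059 0.058 0.058
 0.057 0.058 0.059 0.058 0.057 0.057 0.059 0.058 0.057 0.057 0.059 0.058
 0.056 0.048 0.046 0.049 0.048 0.048 0.047 0.048 0.036 0.035 0.035 0.036
 0.037 0.037]
```

The bezel stands at 48 mm, below a fully pressed key (51 mm), so a shut gripper clears it. Pressing blue.

```bash
cat >> h.py <<'E'
def press(x,y,fn):
    o=[np.pi,0,0]
    robot.goto([x,y,.11],o); robot.grip(0,30)
    hit=robot.move_straight([x,y,.0605],vel=.025,contact_N=14); s=robot.sense()
    print('hit',hit,s['tcp_pos'].round(4),s['wrist_force'].round(1)); robot.sleep(.15)
    s=robot.sense(); print(s['tcp_pos'].round(4),s['wrist_force'].round(1)); snap('side',fn)
    robot.move_straight([x,y,.12],vel=.1); print(robot.sense()['t'])
E
python3 - <<'E'
from h import *
press(.4295,-.269,'k1'); crop('k1',220,240,350,350,5,'ck1')
E
```

```text
hit True [ 0.4295 -0.269   0.0621] [-1.2 -1.1  4.9]
[ 0.4295 -0.269   0.0621] [-1.3  0.   4.8]
70.1417
```

View pics/ck1.png

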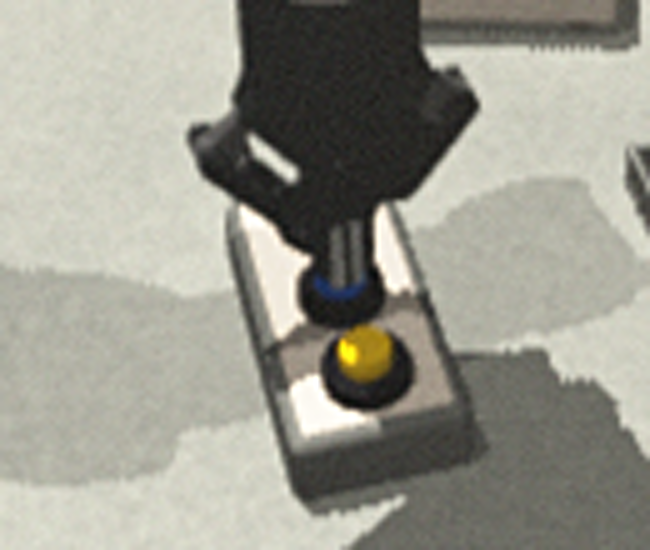

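The fingers are squarely on the blue key, with yellow still up. It held 4.8 N at about 5.9 mm travel. Pressing once more with a higher threshold to confirm the hard stop, then yellow.

```bash
sed -i 's/contact_N=14/contact_N=22/' h.py
python3 - <<'E'
from h import *
press(.4295,-.269,'k2')
press(.4261,-.3186,'k3'); crop('k3',220,240,350,350,5,'ck3')
E
```

```text
hit False [ 0.4296 -0.269   0.0619] [-5.   2.1 15.7]
[ 0.4296 -0.269   0.0619] [-4.8  1.4 15.8]
73.6833
hit False [ 0.4262 -0.3186  0.0619] [-5.1  1.4 14.7]
[ 0.4262 -0.3186  0.062 ] [-4.9  1.4 13.2]
77.2917
```

View pics/ck3.png

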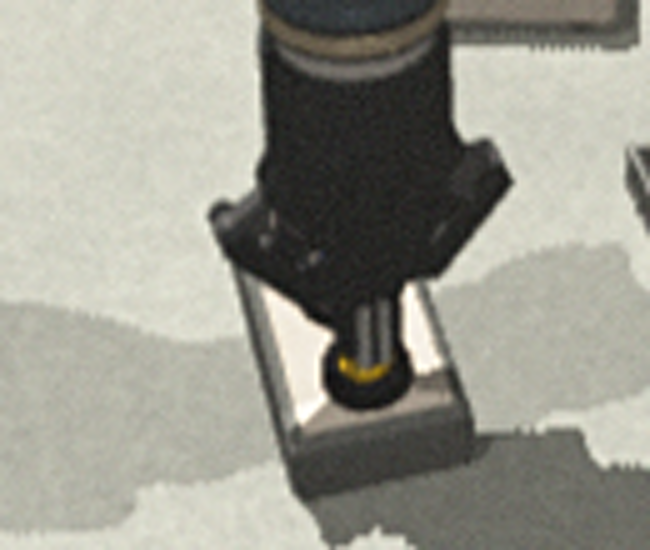

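Blue and yellow both reached the hard stop (13–16 N at z 0.062, well above the 5 N spring). Before green, a check that the collar is still on.

Run:
```python
from h import *
robot.goto([.4331,-.2195,.12],[np.pi,0,0]); snap('side','k4'); crop('k4',220,150,420,300,4,'ck4')
```

```text
(no output)
```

View pics/ck4.png

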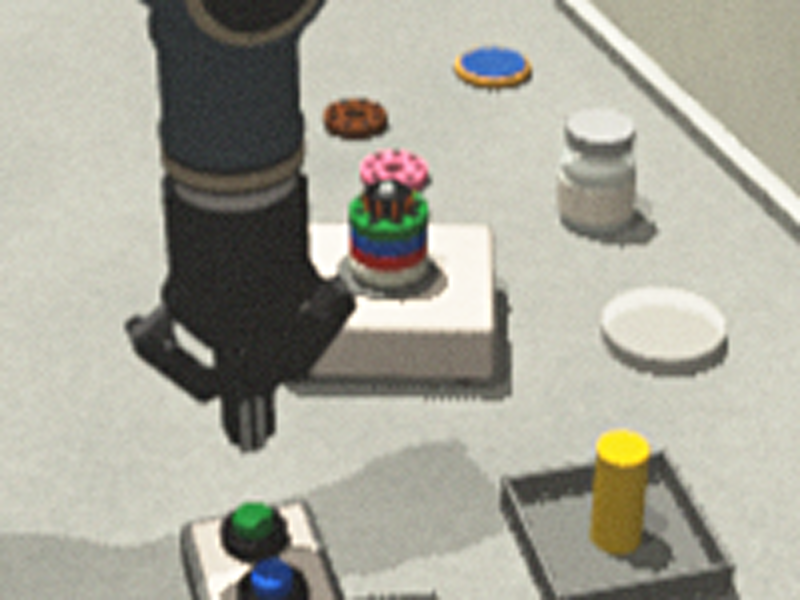

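The collar sits on the stack at crop (388,200) and the guard stands in the tray. Pressing green, then backing away.

Run:
```python
from h import *
press(.4331,-.2195,'k5'); crop('k5',220,240,350,350,5,'ck5')
robot.goto([.43,-.26,.30],[np.pi,0,0]); robot.sleep(.5)
snap('side','e1'); snap('scene','e2'); crop('e1',220,150,420,340,4,'ce1'); crop('e2',190,110,390,260,4,'ce2')
```

```text
hit False [ 0.4332 -0.2195  0.0619] [-5.4  1.  16.8]
[ 0.4332 -0.2195  0.0619] [-5.2  1.8 16.8]
81.3667
```

View pics/ck5.png

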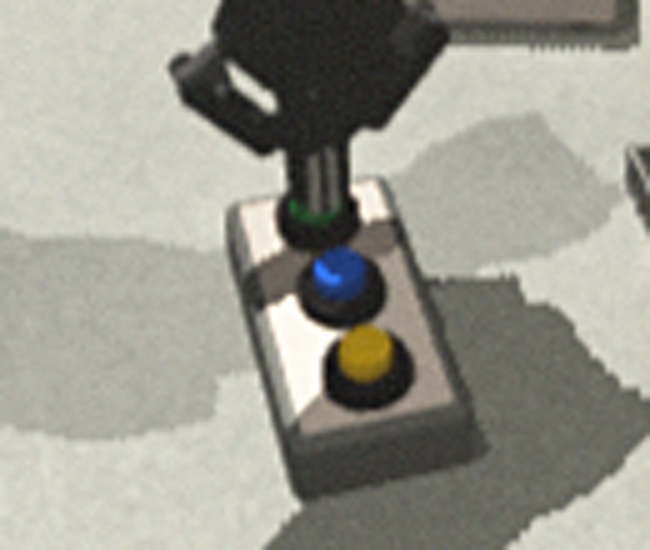

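View pics/e1.png

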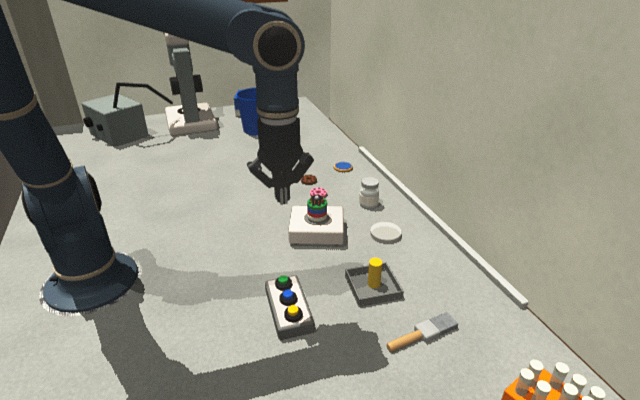

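View pics/ce2.png

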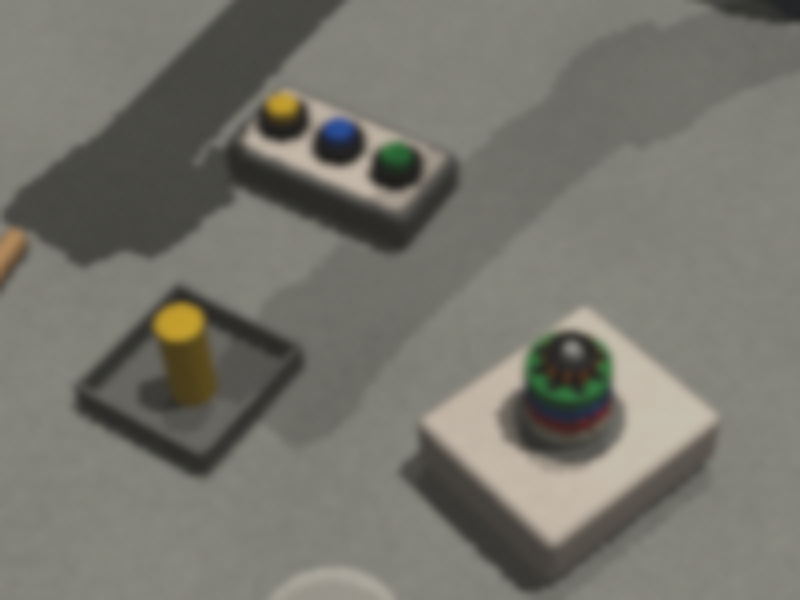

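All keys are up again, the guard is in the tray, the stack and collar are level, the bystanders haven't moved, and the robot is clear. Handing in.

Run:
```python
from h import *
s=robot.sense(); print(s['t'],s['wrist_force'].round(1)); robot.close_job()
```

```text
82.7333 [0.6 0.3 0.8]
the job is handed in; nothing more can be done
```

The mixer job is done and was handed in at 82.7 s of the 210 s allowed; no verdict is reported.

- **Guard:** it came off the shaft and now stands in the grey tray.
- **Discs and collar:** all four discs were present. From the seat up they are stacked white, red, blue, green, with the collar on top. Each went down the shaft without contact. After the last disc, the top one measured 109.5 mm above the bench (108 mm expected) and tilted about 0.004 rad. The collar I checked only by eye from above and the side; it looked centred and level.
- **Keys:** I pressed blue, yellow and green in that order, each to its hard stop (13–17 N, about 6 mm travel). I pressed blue a second time before yellow, because the first press held only 4.8 N and I wanted to be sure it bottomed out.
- **Final pictures:** all keys are up, and the jar, dish and brush are where they were. The robot is clear and touching nothing.

**Disagreements:** The scene camera put the blue key about 6–7 mm from the wrist camera's position. I used the wrist reading and the fingers landed squarely on each key. The wrist camera also had a bias of about 1 mm, which I corrected. I saw no knocked parts or grip slips.

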